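# Rake hay wafers into an even layer on a drain tray

### The job

Take the rake from its rest and even out the hay wafers bunched in the far part of the tray: rake the front pair towards you to about the middle of the near third (the thirds are marked by blue lines), then the middle pair to about the middle of the middle third, and leave the back pair in the far third, all lying flat. Rake with the tine tips bearing lightly on the bed (some 2 to 10 newtons, never as much as 14) all along each stroke, feeling for the near part of the bed, which falls away, and do not push wafers with the fingers. Then stand the rake upright in its rest again and leave the things around undisturbed.

Things in the scene. Friction and masses are not known exactly. Their poses are not given: they have to be found in the camera images.
- tray: White open tray, fixed: 282 x 112 mm outside plus 11 mm rim flanges at the ends, 54 mm high, walls 6 mm; inside 270 (its x) x 100 mm (its y). Origin: centre of its underside; x runs along it, away from the robot; z up. Blue lines across it at x = -45 and +45 mm mark three thirds: near, middle, far. From x = +5 mm to the far end the grey bed is level, its top 32 mm above the origin.
- flap_hinge (a point): Middle of the hinge line across the tray bed (tray x = +5 mm, 32 mm above its underside). From here to the near end the bed is a stiff drain flap that falls towards the near end at a fixed but unmeasured slope between 1 and 10 degrees, so its height has to be felt with the rake. Axes as the tray.
- rake_rest: Aluminium rake rest, fixed: foot 60 x 112 x 8 mm, two cheeks up to 36 mm above its origin, between them a slot 11 mm wide and 92 mm long along its y axis, floor of the slot 8 mm up. Origin: centre of its underside. The rake stands in it upright and in line, on its middle, the head's bar resting on the cheeks and the tine tips 10 mm above this origin.
- rake_grip (a point): Centre of the rake's green upright grip block: 24 mm thick (its x, the faces to pinch), 32 mm wide (its y), 64 mm tall; 88 mm above the tine tips. The rake weighs about 0.2 kg and starts upright in the rest.
- rake_tip (a point): Middle of the row of tine tips. The head is a steel bar 84 mm long (its y), 20 mm thick, with five tines 5 x 5 mm, 26 mm long, pointing down; the row runs along y, the rake is drawn along x. The head gives upward against the handle on a spring of 5 N per mm and meets a hard stop after 4 mm (20 N).
- rake: The whole rake; origin in the middle of the row of tine tips when the spring is not compressed, z up the handle, y along the head.
- microscope_top (a point): Point near the top of the fixed microscope that stands to the left of the tray, between it and the arm's starting side; it is about 0.40 m tall and reaches some 0.23 m nearer the robot and 0.2 m farther, 0.12 m to either side of this point: pass above or in front of it.
- wafer_0_center (a point): Centre of a pressed hay wafer (rigid, brown-green, 22 mm along its x, 38 mm along its y, 15 mm thick, 20 g). It belongs to the back pair at the start. The six start in three pairs, each side by side across the tray, bunched in its far part at about tray x = +113 (back), +67 (middle) and +21 mm (front), with clear gaps of 16 mm or more between the pairs.
- wafer_1_center (a point): Centre of a pressed hay wafer (rigid, brown-green, 22 mm along its x, 38 mm along its y, 15 mm thick, 20 g). It belongs to the back pair at the start. The six start in three pairs, each side by side across the tray, bunched in its far part at about tray x = +113 (back), +67 (middle) and +21 mm (front), with clear gaps of 16 mm or more between the pairs.
- wafer_2_center (a point): Centre of a pressed hay wafer (rigid, brown-green, 22 mm along its x, 38 mm along its y, 15 mm thick, 20 g). It belongs to the middle pair at the start. The six start in three pairs, each side by side across the tray, bunched in its far part at about tray x = +113 (back), +67 (middle) and +21 mm (front), with clear gaps of 16 mm or more between the pairs.
- wafer_3_center (a point): Centre of a pressed hay wafer (rigid, brown-green, 22 mm along its x, 38 mm along its y, 15 mm thick, 20 g). It belongs to the middle pair at the start. The six start in three pairs, each side by side across the tray, bunched in its far part at about tray x = +113 (back), +67 (middle) and +21 mm (front), with clear gaps of 16 mm or more between the pairs.
- wafer_4_center (a point): Centre of a pressed hay wafer (rigid, brown-green, 22 mm along its x, 38 mm along its y, 15 mm thick, 20 g). It belongs to the front pair at the start. The six start in three pairs, each side by side across the tray, bunched in its far part at about tray x = +113 (back), +67 (middle) and +21 mm (front), with clear gaps of 16 mm or more between the pairs.
- wafer_5_center (a point): Centre of a pressed hay wafer (rigid, brown-green, 22 mm along its x, 38 mm along its y, 15 mm thick, 20 g). It belongs to the front pair at the start. The six start in three pairs, each side by side across the tray, bunched in its far part at about tray x = +113 (back), +67 (middle) and +21 mm (front), with clear gaps of 16 mm or more between the pairs.
- dropper_clear: Small clear dropper bottle, 26 mm wide, 70 mm tall, bystander; origin under its centre.
- sample_cup: Sample cup with red lid, 61 mm wide, 68 mm tall, bystander; origin under its centre.
- coverslips: Small white box of cover slips, 34 x 34 x 20 mm, bystander; origin under its centre.
Not all that is in view belongs to the job. What is shaped like the part that bears wafer_4_center but pink or turquoise is not meant.

How it is judged:
By the outcome, as a careful person would: the job done as asked, in the order asked, and still so for the second after the job is handed in, with the robot touching nothing.
It also fails if it takes over 72 s, if anything falls off the work surface, if the arm or the gripper's body presses on something with over 40 N, if the wrist force passes 120 N, or if a joint passes its speed limit or range.

### The arm

A 7-joint arm with a two-finger parallel gripper is mounted at the origin on a cart in front of the work surface, level with it; the furniture and walls round the work are solid. World frame = base frame: x ahead of the robot, y to its left, z up, the work surface at z = 0. Lengths are in mm, angles in rad, forces in N, time in s.
With the tool pointing down it reaches from about 400 to 850 mm from the base axis. Payload 10.4 kg.
Tool frame: the origin (TCP) lies between the finger pads; the fingertips stand 25 mm ahead of it and the grasp point (between the pads) lies 6 mm ahead of it (bot.tcp_to_tips is the distance from the TCP to the fingertips, in mm); z points along the fingers, y is the line along which they close (so a half turn about z gives the same grasp; the last joint's range is limited). The gripper opens to 85 mm and grips with 20 to 120 N. Pads are 22 mm wide; open, the fingers measure 114 mm over their backs; the gripper's body (76 mm by 85 mm) begins 54 mm behind the grasp point. The pads swing forward as they close: fully open they stand 13 mm farther back than shut.
Start: joints at [-1.347, 0.332, -0.065, 1.46, 0.022, 1.35, -0.088], TCP at [152.674, 606.085, 256.338] pointing down, gripper open.
Joint ranges: [-2.6, 2.6], [-0.5, 2.12], [-1.47, 1.34], [0.16, 2.42], [-1.27, 4.41], [0.06, 2.06], [-2.6, 2.6]. Speed limits (rad/s): [2.22, 2.22, 2.79, 2.79, 3.14, 3.14, 3.14].

### API

Orientations are given as a unit quaternion [x, y, z, w].
In Python, from workcell import bot, get_image, get_calibration gives the robot as it stands.
- The arm moves only by the tool step_arm, never from a script. Its argument "plan" is text: rows parted by semicolons, each of 7 numbers parted by spaces: the shift along the tool's x, y, z each as a share of 5 cm, from -1 to 1, then the turn, a rotation vector about the tool's x, y, z each as a share of 0.1 rad, from -1 to 1, then the gripper command: -1 is fully open, 1 is shut, values between are in proportion. In form: tx ty tz rx ry rz hand; .... A call has 1 to 20 rows; each row shifts and turns the commanded pose from where the row before left it, along the tool's axes as they then stand; what a row does not reach is not made up. A row lasts 1/10 s, in which the tool goes at most 50 mm and 8.59 degrees, less where a joint would pass 70% of its speed; a pose out of reach is approached as far as the arm can. A call with a number of a shift or a turn outside -1 to 1 is refused whole. A call with a gripper value outside its range is refused whole. The fingers move at their own pace and stop on an object; the grip force is fixed at half the most. Time passes only in rows, so rows that do not move let the fingers close. It gives the time, the measured TCP pose, the force, the opening and the grip force at its end, in the units of the state.
- bot.state(): the state, without advancing time (a new reading comes with each control period).
- get_image(name): name is "scene" or "top" or "wrist"; returns the picture (480x640x3 uint8, red, green, blue); there is no depth.
- get_calibration(name): a dict with "fx", "fy", "cx", "cy" (pixels), "xyz" and "orientation" of the camera in the world; the wrist camera has in their place "tool_from_camera" (4x4, takes a point from camera to tool coordinates, whose origin is the TCP and whose axes are the flange's). Camera axes: x right, y down, z forward; pixel columns grow to the right and rows downward; lengths in mm; the calibration is good to about 2 mm. A picture is of the moment at which its call begins: read the wrist's pose just before it. get_calibration takes no time and is no camera call.
- bot.job_done(): hands the job in; it is judged then, once.
The state is a dict: "time": time; "qpos": joint angles; "qd": joint speeds; "effort": joint torques, N m; "position": TCP position; "orientation": TCP orientation; "ft_force": force on the tool from outside, world axes, zero at the start; "wrist_torque": the same for the moment, N m; "opening": opening from 0.0 (shut) to 1.0 (fully open); "finger_force": force on a finger pad.
Only numpy, scipy, OpenCV 4.12 (cv2) and the standard library are available. Lean on these libraries where they do the work, as an engineer would, in place of code of your own. Each camera call takes 0.05 s, during which the arm holds its last target. There are 200 camera calls.

## Working session

There is one attempt and no reset: what is moved stays moved. The work goes in short steps, Python scripts to look and compute and a tool call to move; the robot and the scene stay as the last step left them, time stands still between calls to the robot, and variables do not carry over. Pictures are saved under pics/ and viewed, at most 10 in all, crops included, and the job is handed in when it is done.

Besides the shell and the picture viewer there is one more tool, called after ">>>" by a JSON object that holds its "api" and its "payload", one argument or row to a line. step_arm: Moves the arm, as the interface text tells. Shift numbers are shares of 5 cm and turn numbers shares of 0.1 rad, none past 1 either way. Its arguments: {"type":"object","properties":{"plan":{"type":"string"}},"required":["plan"]}

```bash
mkdir -p pics; ls
python3 - <<'E'
from workcell import bot,get_image,get_calibration
import cv2
s=bot.state();print(s, bot.tcp_to_tips)
for n in("scene","top"):
    im=get_image(n);cv2.imwrite(f"pics/{n}0.png",im[:,:,::-1]);print(get_calibration(n))
print(get_calibration("wrist"))
E
```

```text
pics
{'time': 0.0, 'qpos': array([-1.34659869,  0.3328768 , -0.06470914,  1.46096754,  0.02154822,
        1.34987529, -0.08848315]), 'qd': array([ 0.00024403,  0.0005321 ,  0.00116389, -0.00055951,  0.00088921,
       -0.00019389,  0.00023388]), 'effort': array([-7.30122756e-04, -6.25438857e+01,  4.87172522e-02, -3.91606843e+01,
        1.61314703e-02,  9.87664273e-03, -4.09017119e-06]), 'position': array([152.58599836, 605.7317393 , 255.50030643]), 'orientation': array([ 1.23068164e-01,  9.92397961e-01, -7.12584265e-04, -8.17765403e-05]), 'ft_force': array([ 0.26805926, -0.27132904,  0.3852974 ]), 'wrist_torque': array([-0.00552076,  0.03369639,  0.01240614]), 'finger_force': 0.0, 'opening': 1.0011292137040613} 25.0
{'fx': 573.4990832170064, 'fy': 573.4990832170064, 'cx': 322.1706535726116, 'cy': 236.18487179099225, 'xyz': array([-148.00689097, -881.85908681, 1036.79551362]), 'orientation': array([ 0.85265548, -0.36441781,  0.15627303, -0.34023086])}
{'fx': 534.702903563905, 'fy': 534.702903563905, 'cx': 319.3519436569962, 'cy': 242.64339279433045, 'xyz': array([ 364.48591809, -354.54757138, 1554.42474908]), 'orientation': array([-0.70521061,  0.70859385, -0.01567184,  0.01808699])}
{'fx': 341.0089605128723, 'fy': 341.0089605128723, 'cx': 321.64615601383525, 'cy': 241.18004455823524, 'tool_from_camera': array([[ 4.60799454e-04, -9.51652181e-01, -3.07177334e-01,
         7.91961206e+01],
       [ 9.99999829e-01,  5.49287315e-04, -2.01613496e-04,
         4.46637315e-01],
       [ 3.60594536e-04, -3.07177188e-01,  9.51652271e-01,
        -1.17806980e+02],
       [ 0.00000000e+00,  0.00000000e+00,  0.00000000e+00,
         1.00000000e+00]])}
```

View pics/top0.png

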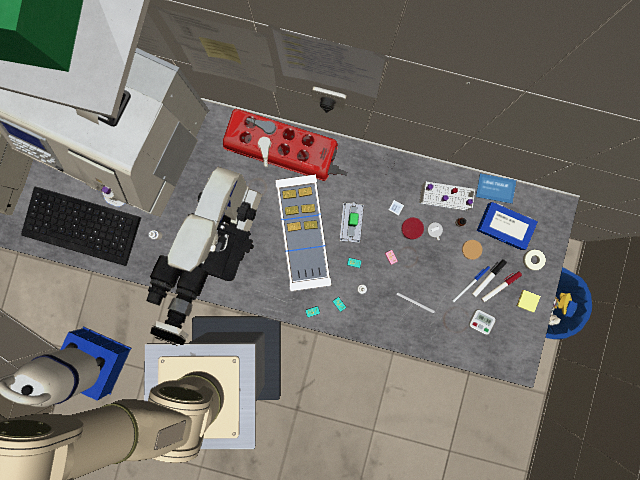

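View pics/scene0.png

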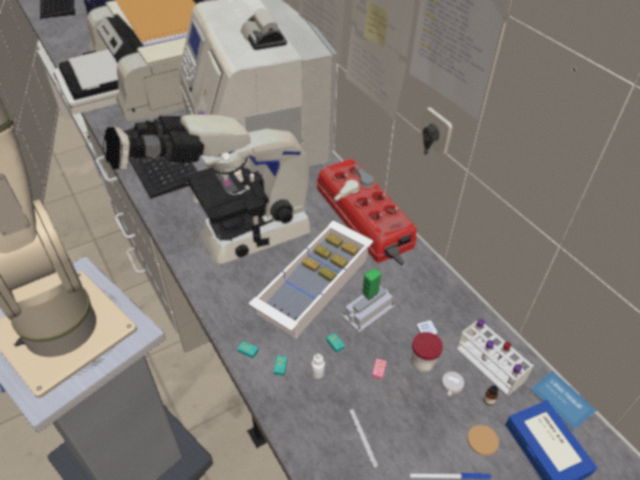

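The top view shows the tray at about (302,233), its near end at the bottom, the wafers at (299,208), the rest with the green grip at (352,221), and the microscope at (215,230). Next I measure.

```bash
cat > h.py <<'E'
import numpy as np,cv2
from scipy.spatial.transform import Rotation as R
from workcell import bot,get_image,get_calibration
def ray(n,px,z):
    c=get_calibration(n);M=R.from_quat(c["orientation"]).as_matrix();o=np.array(c["xyz"])
    return hit(c,M,o,px,z)
def hit(c,M,o,px,z):
    px=np.atleast_2d(np.asarray(px,float))
    d=np.c_[(px[:,0]-c["cx"])/c["fx"],(px[:,1]-c["cy"])/c["fy"],np.ones(len(px))]@M.T
    return o+d*((z-o[2])/d[:,2])[:,None]
def wray(px,z,s):
    c=get_calibration("wrist");T=c["tool_from_camera"];Q=R.from_quat(s["orientation"]).as_matrix()
    return hit(c,Q@T[:3,:3],s["position"]+Q@T[:3,3],px,z)
def blobs(m,amin):
    n,l,st,ce=cv2.connectedComponentsWithStats(m.astype(np.uint8))
    return [(ce[i],st[i,4],cv2.minAreaRect(np.argwhere(l==i)[:,::-1].astype(np.float32))) for i in range(1,n) if st[i,4]>=amin]
E
python3 - <<'E'
from h import *
im=cv2.imread("pics/top0.png");hsv=cv2.cvtColor(im,cv2.COLOR_BGR2HSV);H,S,V=cv2.split(hsv)
x0,y0,x1,y1=265,165,375,300
def sub(m):
    o=np.zeros_like(m);o[y0:y1,x0:x1]=m[y0:y1,x0:x1];return o
print("wafers");
for c,a,r in blobs(sub((H>15)&(H<35)&(S>110)),15):print(c,a,r,ray("top",c,47)[0].round(1))
print("green")
for c,a,r in blobs(sub((H>50)&(H<75)&(S>150)),10):print(c,a,r,ray("top",c,130)[0].round(1))
print("blue")
for c,a,r in blobs(sub((H>105)&(H<125)&(S>100)),8):print(c,a,r,ray("top",cv2.boxPoints(r),32).round(1)[:,:2].tolist())
print("white")
w=sub((V>190)&(S<40)); 
for c,a,r in blobs(w,40):print(c,a,r,ray("top",cv2.boxPoints(r),54).round(1)[:,:2].tolist())
cv2.imwrite("pics/crop.png",cv2.resize(im[165:300,265:375],None,fx=4.4,fy=4.4,interpolation=cv2.INTER_CUBIC))
E
```

```text
wafers
[304.84 191.49] 100 ((304.8077392578125, 191.53848266601562), (7.648529529571533, 12.74754810333252), 78.69007110595703) [ 581.9 -309.1   47. ]
[289.08910891 193.84158416] 101 ((289.0, 194.0), (8.0, 12.0), 90.0) [ 575.5 -264.4   47. ]
[307.61616162 208.16161616] 99 ((307.6516418457031, 208.16806030273438), (7.514466762542725, 12.856075286865234), 84.80557250976562) [ 534.4 -316.8   47. ]
[291.37 210.01] 100 ((291.3599853515625, 210.0199737548828), (7.495331764221191, 12.869343757629395), 81.8698959350586) [ 529.4 -270.8   47. ]
[310.20408163 224.56122449] 98 ((310.5, 224.5), (13.0, 7.0), 0.0) [ 487.8 -323.9   47. ]
[293.78 226.2 ] 100 ((293.70269775390625, 226.21621704101562), (7.562353610992432, 12.823122024536133), 80.53767395019531) [ 483.4 -277.5   47. ]
green
[352.90654206 219.10280374] 107 ((352.5, 219.0), (12.0, 9.0), 90.0) [ 495.1 -439.8  130. ]
blue
[299.81355932 217.11864407] 59 ((299.5899963378906, 217.1299591064453), (1.5556349754333496, 37.33523941040039), 81.8698959350586) [[505.4, -240.3], [520.0, -345.9], [515.6, -346.5], [501.0, -240.9]]
[304.75409836 248.1639
[... 950 characters left out ...]
500244140625, 229.54995727539062), (29.415645599365234, 2.404163122177124), 81.8698959350586) [[513.7, -345.8], [514.6, -352.5], [432.5, -363.8], [431.6, -357.1]]
[284.16666667 234.48333333] 60 ((284.15618896484375, 234.4787139892578), (29.27452850341797, 1.9816604852676392), 82.23483276367188) [[500.2, -242.5], [501.0, -248.0], [419.2, -259.0], [418.5, -253.5]]
[309.19057377 278.58811475] 488 ((307.8586730957031, 268.65423583984375), (38.86297607421875, 41.112796783447266), 82.303955078125) [[409.9, -252.7], [424.9, -367.2], [316.9, -381.2], [302.1, -267.1]]
[361.88888889 288.81481481] 54 ((362.0, 289.0), (8.0, 8.0), 90.0) [[317.0, -457.2], [316.9, -479.5], [294.6, -479.3], [294.7, -457.0]]
```

View pics/crop.png

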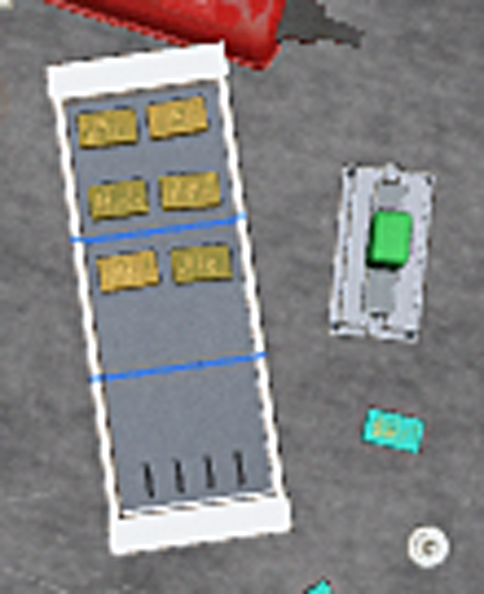

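```bash
cat >> h.py <<'E'
def yaw(s=None):
    y=R.from_quat((s or bot.state())["orientation"]).as_matrix()[:,1];return np.arctan2(y[1],y[0])
def conv(d,th):  # world shift mm -> tool shares of 50mm (tool down)
    return np.array([-np.sin(th)*d[0]+np.cos(th)*d[1],np.cos(th)*d[0]+np.sin(th)*d[1],-d[2]])/50
E
python3 - <<'E'
from h import *
th=yaw();print(np.degrees(th))
P=[(152,606,500),(330,330,500),(425,80,500),(460,-120,500),(490,-430,500)]
P=np.array(P,float)
for a,b in zip(P,P[1:]):
    d=b-a;n=int(np.ceil(np.linalg.norm(d)/40));print(n,(conv(d,th)/n).round(3))
# microscope points
for n,px in(("top",(250,190)),("top",(255,235)),("scene",(290,212)),("scene",(308,232))):
    print(n,px,[ray(n,px,z)[0].round() .tolist() for z in(0,100,200,300,400)])
E
```

```text
75.86169179125966
9 [-0.533 -0.498 -0.   ]
7 [-0.438 -0.626 -0.   ]
6 [-0.276 -0.618 -0.   ]
8 [-0.262 -0.733 -0.   ]
top (250, 190) [[594.0, -147.0, 0.0], [579.0, -161.0, 100.0], [564.0, -174.0, 200.0], [550.0, -187.0, 300.0], [535.0, -201.0, 400.0]]
top (255, 235) [[462.0, -162.0, 0.0], [456.0, -174.0, 100.0], [449.0, -187.0, 200.0], [443.0, -199.0, 300.0], [437.0, -212.0, 400.0]]
scene (290, 212) [[598.0, -90.0, 0.0], [526.0, -166.0, 100.0], [454.0, -242.0, 200.0], [382.0, -319.0, 300.0], [310.0, -395.0, 400.0]]
scene (308, 232) [[579.0, -174.0, 0.0], [509.0, -243.0, 100.0], [439.0, -311.0, 200.0], [369.0, -379.0, 300.0], [298.0, -447.0, 400.0]]
```

>>> {"api": "step_arm", "payload": {
  "plan": "0 0 -0.5 0 0 0 -1;0 0 -1 0 0 0 -1;0 0 -1 0 0 0 -1;0 0 -1 0 0 0 -1;0 0 -1 0 0 0 -1;0 0 -0.4 0 0 0 -1"
}}

```text
time: 0.7
position: [152.7, 605.9, 506.4]
orientation: [0.123, 0.992, 0.003, 0.0]
ft_force: [0.8, 1.2, 0.8]
opening: 1.001
finger_force: 0.0
```

>>> {"api": "step_arm", "payload": {
  "plan": "-0.53 -0.5 0 0 0 0 -1;-0.53 -0.5 0 0 0 0 -1;-0.53 -0.5 0 0 0 0 -1;-0.53 -0.5 0 0 0 0 -1;-0.53 -0.5 0 0 0 0 -1;-0.53 -0.5 0 0 0 0 -1;-0.53 -0.5 0 0 0 0 -1;-0.53 -0.5 0 0 0 0 -1;-0.53 -0.5 0 0 0 0 -1;-0.44 -0.63 0 0 0 0 -1;-0.44 -0.63 0 0 0 0 -1;-0.44 -0.63 0 0 0 0 -1;-0.44 -0.63 0 0 0 0 -1;-0.44 -0.63 0 0 0 0 -1;-0.44 -0.63 0 0 0 0 -1;-0.44 -0.63 0 0 0 0 -1"
}}

```text
time: 2.3
position: [424.6, 76.5, 501.1]
orientation: [0.123, 0.992, 0.0, -0.0]
ft_force: [0.4, 0.7, -0.1]
opening: 1.0
finger_force: 0.0
```

>>> {"api": "step_arm", "payload": {
  "plan": "-0.28 -0.62 0 0 0 0 -1;-0.28 -0.62 0 0 0 0 -1;-0.28 -0.62 0 0 0 0 -1;-0.28 -0.62 0 0 0 0 -1;-0.28 -0.62 0 0 0 0 -1;-0.28 -0.62 0 0 0 0 -1;-0.26 -0.73 0 0 0 0 -1;-0.26 -0.73 0 0 0 0 -1;-0.26 -0.73 0 0 0 0 -1;-0.26 -0.73 0 0 0 0 -1;-0.26 -0.73 0 0 0 0 -1;-0.26 -0.73 0 0 0 0 -1;-0.26 -0.73 0 0 0 0 -1;-0.26 -0.73 0 0 0 0 -1;0 0 1 0 0 -0.8 -1;0 0 1 0 0 -0.8 -1;0 0 1 0 0 0 -1;0 0 1 0 0 0 -1;0 0 0.7 0 0 0 -1;0 0 0 0 0 0 -1"
}}

```text
time: 4.3
position: [489.0, -429.0, 261.2]
orientation: [0.043, 0.999, 0.003, -0.003]
ft_force: [-0.1, 0.2, 0.2]
opening: 1.006
finger_force: 0.0
```

Run:
```python
from h import *
s=bot.state();im=get_image("wrist")[:,:,::-1].copy();cv2.imwrite("pics/w1.png",im)
print(s["position"],np.degrees(yaw(s)),s["qpos"].round(2),R.from_quat(s["orientation"]).as_matrix()[:,2].round(4))
H,S,V=cv2.split(cv2.cvtColor(im,cv2.COLOR_BGR2HSV))
for c,a,r in blobs((H>50)&(H<75)&(S>150),200):print("g",c,a,r,wray(c,130,s)[0].round(1),wray(cv2.boxPoints(r),130,s).round(1)[:,:2].tolist())
for c,a,r in blobs((H>15)&(H<35)&(S>110),150):print("w",c,a,r,wray(c,47,s)[0].round(1))
for c,a,r in blobs((H>105)&(H<125)&(S>120),60):print("b",c,a,r,wray(cv2.boxPoints(r),32,s).round(1)[:,:2].tolist())
```

```text
[ 488.96804465 -428.98279672  261.17515765] 85.05188711795255 [ 0.01  0.52  0.93  1.41 -0.42  1.42  2.43] [-0.0063  0.0054 -1.    ]
g [307.47328244 245.33672604] 1179 ((307.5, 242.5), (51.0, 27.0), 90.0) [ 491.8 -439.1  130. ] [[468.7, -447.0], [470.4, -426.8], [511.4, -430.3], [509.6, -451.5]]
w [  3.74358974 175.95970696] 273 ((5.0, 174.5), (37.0, 10.0), 90.0) [ 423.5 -728.2   47. ]
w [472.71281465 196.16475973] 874 ((473.0295104980469, 196.12966918945312), (21.718868255615234, 41.93070983886719), 77.19573211669922) [ 482.2 -277.8   47. ]
w [425.61042184 204.70843672] 806 ((425.71624755859375, 204.79727172851562), (21.207468032836914, 39.29135513305664), 80.53767395019531) [ 486.8 -324.    47. ]
w [476.78880407 239.49872774] 786 ((476.8846130371094, 239.42308044433594), (20.78830909729004, 39.223228454589844), 78.69007110595703) [ 527.6 -271.5   47. ]
w [432.15119363 247.91909814] 754 ((432.3399658203125, 247.87997436523438), (20.7889404296875, 37.476661682128906), 81.8698959350586) [ 532.7 -317.    47. ]
w [480.83001328 279.68393094] 753 ((481.1199645996094, 279.6600036621094), (20.661272048950195, 38.281490325927734), 79.69515228271484) [ 573. -265.   47.]
w [439.06684857 288.48567531] 733 ((439.2117614746094, 288.45294189453125), (20.933792114257812, 36.01045608520508), 77.47119140625) [ 579.4 -309.1   47. ]
b [436.59810127 134.82911392] 316 ((435.3836975097656, 135.02874755859375), (4.386773586273193, 102.10635375976562), 76.13031005859375) [[427.2, -359.4], [412.6, -263.5], [416.6, -262.2], [431.3, -358.5]]
b [451.80228137 221.15589354] 263 ((451.44146728515625, 221.226806640625), (2.8635642528533936, 92.96107482910156), 77.90524291992188) [[515.2, -340.4], [502.3, -245.8], [505.4, -244.9], [518.3, -339.8]]
```

View pics/w1.png

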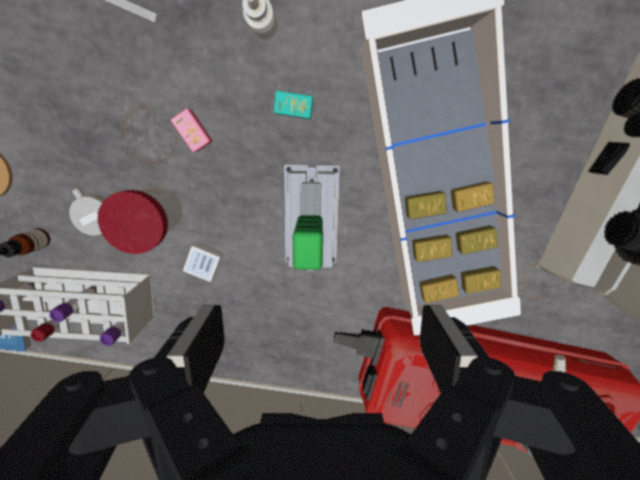

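The wrist view shows the grip top at about (307,250), the rest's foot corners at (284,165), (340,167), (290,267) and (338,268), and the tray and wafers on the right, undisturbed.

Run:
```python
from h import *
s=bot.state();im=cv2.imread("pics/w1.png")
for z in(8,20):
  p=wray([(312,166),(314,267.5)],z,s);print(z,p.round(1).tolist(),np.degrees(np.arctan2(*(p[1]-p[0])[[1,0]])))
g=im[:,:,1].astype(int)-im[:,:,2]
for z in (130,): print(wray([(307.5,250),(294,250),(321,250)],z,s).round(1))
cv2.imwrite("pics/c2.png",cv2.resize(im[150:290,260:360],None,fx=4,fy=4,interpolation=cv2.INTER_CUBIC))
W=wray([(472.7,196.2),(425.6,204.7),(476.8,239.5),(432.2,247.9),(480.8,279.7),(439.1,288.5)],47,s)
print(W.mean(0)-[0,0,0], np.polyfit(W[:,0],W[:,1],1))
```

```text
8 [[444.9, -435.8, 8.0], [562.3, -444.6, 8.0]] -4.273584037363643
20 [[443.8, -435.4, 20.0], [557.5, -443.9, 20.0]] -4.273584037363633
[[ 498.  -441.3  130. ]
 [ 497.1 -451.9  130. ]
 [ 498.9 -430.8  130. ]]
[ 532.97662066 -294.61190336   47.        ] [ 1.08328171e-01 -3.52348286e+02]
```

View pics/c2.png

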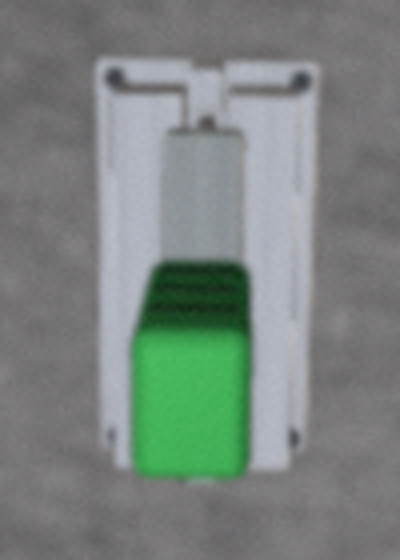

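>>> {"api": "step_arm", "payload": {
  "plan": "-0.19 -0.21 0 0 0 -0.11 -1;0 0 0.6 0 0 0 -1;0 0 0.6 0 0 0 -1;0 0 0.6 0 0 0 -1;0 0 0.6 0 0 0 -1;0 0 0.4 0 0 0 -1;0 0 0.22 0 0 0 -1;0 0 0 0 0 0 -1;0 0 0 0 0 0 -1"
}}

```text
time: 5.25
position: [499.2, -443.4, 117.3]
orientation: [0.038, 0.999, -0.001, 0.001]
ft_force: [0.4, 0.5, -0.5]
opening: 1.002
finger_force: 0.0
```

Run:
```python
from h import *
s=bot.state();im=get_image("wrist")[:,:,::-1].copy();cv2.imwrite("pics/w2.png",im)
print(s["position"],np.degrees(yaw(s)),s["qpos"].round(2),R.from_quat(s["orientation"]).as_matrix()[:,2].round(4))
H,S,V=cv2.split(cv2.cvtColor(im,cv2.COLOR_BGR2HSV))
for c,a,r in blobs((H>50)&(H<75)&(S>150),200):print("g",c,a,r,wray(c,130,s)[0].round(1),wray(cv2.boxPoints(r),130,s).round(1)[:,:2].tolist())
```

```text
[ 499.2403202  -443.42439247  117.26580101] 85.66355148301305 [ 0.08  0.67  0.84  1.53 -0.52  1.18  2.51] [ 0.0018 -0.0015 -1.    ]
g [329.16339564 327.89781931] 6420 ((330.88623046875, 319.9344787597656), (62.48023223876953, 128.83612060546875), 3.3664605617523193) [ 486.4 -439.3  130. ] [[508.8, -453.3], [458.0, -445.8], [460.8, -425.5], [512.2, -430.1]]
```

View pics/w2.png

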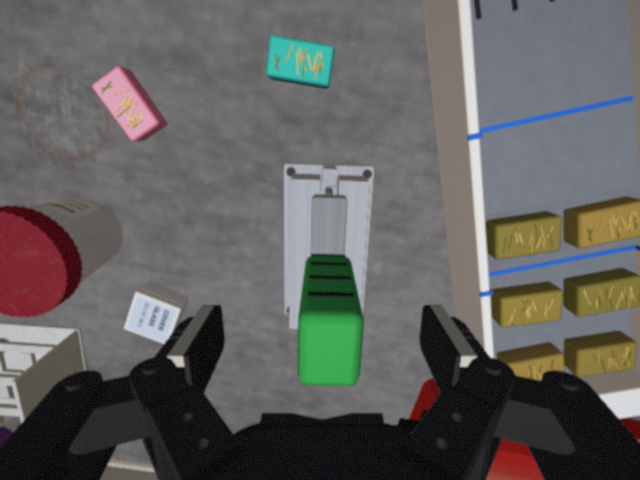

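The grip lies between the fingers, about 3 mm right of their middle. I nudge the arm over, lower and close.

>>> {"api": "step_arm", "payload": {
  "plan": "0.05 0.06 0.13 0 0 0 -1;0 0 0 0 0 0 -0.3;0 0 0 0 0 0 0.3;0 0 0 0 0 0 1;0 0 0 0 0 0 1;0 0 0 0 0 0 1;0 0 0 0 0 0 1;0 0 0 0 0 0 1;0 0 0 0 0 0 1;0 0 0 0 0 0 1"
}}

```text
time: 6.3
position: [496.3, -439.4, 108.9]
orientation: [0.038, 0.999, -0.0, 0.0]
ft_force: [0.6, -0.3, 1.0]
opening: 0.269
finger_force: 61.3
```

>>> {"api": "step_arm", "payload": {
  "plan": "0 0 -0.2 0 0 0 1;0 0 -0.4 0 0 0 1;0 0 -0.6 0 0 0 1;0 0 -0.6 0 0 0 1;0 0 -0.1 0 0 0.96 1;0 0 0 0 0 0.96 1;0 0 0 0 0 0.97 1;0 0 0 0 0 0.97 1;0 0 0 0 0 0.97 1;0 0 0 0 0 0.97 1;0 0 0 0 0 0.97 1;0 0 0 0 0 0.97 1;0 0 0 0 0 0.97 1;0 0 0 0 0 0.97 1;0 0 0 0 0 0.97 1;0 0 0 0 0 0.97 1;0 0 0 0 0 0.97 1;0 0 0 0 0 0.97 1;0 0 0 0 0 0 1;0 0 0 0 0 0 1"
}}

```text
time: 8.3
position: [496.2, -439.2, 203.9]
orientation: [0.655, 0.755, -0.0, -0.0]
ft_force: [0.4, 0.0, -2.1]
opening: 0.276
finger_force: 60.9
```

```bash
cat >> h.py <<'E'
C=np.array([464.7,-303.6]);u=np.array([.9898,.1426]);v=np.array([-.1426,.9898])
def go(tx,tz=None,ty=0):
    s=bot.state();t=C+u*tx+v*ty;p=s["position"];d=np.r_[t-p[:2],0 if tz is None else tz-p[2]]
    print("pos",p.round(1),"tray",((p[:2]-C)@u).round(1),((p[:2]-C)@v).round(1),"yaw",np.degrees(yaw(s)).round(2),"f",s["ft_force"].round(1),"tz",R.from_quat(s["orientation"]).as_matrix()[:,2].round(4),s["qpos"].round(2))
    print("mm",d.round(1),"tool",conv(d,yaw(s)).round(3))
E
python3 -c "
from h import *
go(-70)"
```

```text
pos [ 496.2 -439.2  203.9] tray 11.9 -138.8 yaw 8.13 f [ 0.4  0.  -2.1] tz [-3.e-04  1.e-04 -1.e+00] [-0.09  0.73  1.18  1.46 -0.67  1.4   1.26]
mm [-100.8  125.7    0. ] tool [ 2.773 -1.641 -0.   ]
```

>>> {"api": "step_arm", "payload": {
  "plan": "0.3 -0.18 0 0 0 0 1;0.5 -0.3 0 0 0 0 1;0.5 -0.3 0 0 0 0 1;0.5 -0.3 0 0 0 0 1;0.5 -0.3 0 0 0 0 1;0.47 -0.26 0 0 0 0 1;0 0 0.4 0 0 0 1;0 0 0.3 0 0 0 1;0 0 0 0 0 0 1;0 0 0 0 0 0 1"
}}

```text
time: 9.3
position: [395.6, -314.0, 169.2]
orientation: [0.656, 0.755, -0.0, -0.0]
ft_force: [-0.1, -0.6, -1.5]
opening: 0.271
finger_force: 60.8
```

Run:
```python
from h import *
go(-70,133)
s=bot.state();im=get_image("wrist")[:,:,::-1].copy();cv2.imwrite("pics/w3.png",im)
```

```text
pos [ 395.6 -314.   169.2] tray -69.9 -0.4 yaw 8.0 f [-0.1 -0.6 -1.5] tz [-3.e-04 -2.e-04 -1.e+00] [-0.5   0.3   1.26  1.93 -0.32  1.14  1.02]
mm [ -0.2   0.4 -36.2] tool [ 0.008 -0.002  0.724]
```

View pics/w3.png

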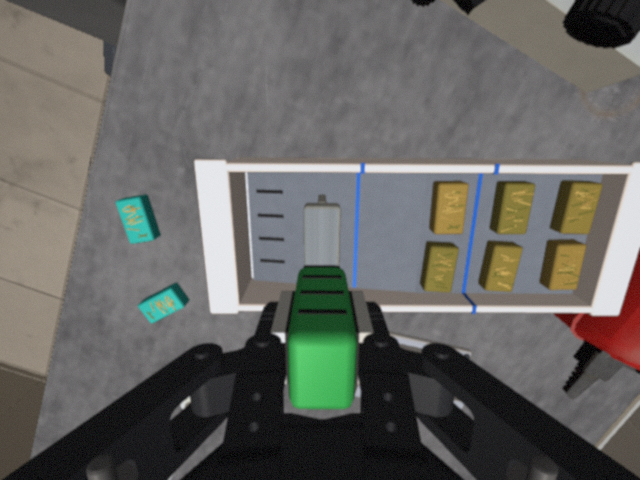

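Run:
```python
from h import *
s=bot.state()
def T(px,z):
    p=wray(px,z,s)[:,:2]-C;print(z,np.c_[p@u,p@v].round(1).tolist())
T([(240,172),(322,172),(600,175)],54);T([(320,306),(250,306),(560,310)],54)
T([(360,168),(496,169),(467,304)],54)
T([(322,203)],103);T([(439,268),(450,208),(512,208),(500,265)],47)
```

```text
54 [[-124.9, 52.4], [-69.5, 52.2], [118.3, 49.6]]
54 [[-71.4, -49.1], [-125.0, -48.9], [113.1, -53.0]]
54 [[-44.0, 54.8], [47.5, 53.8], [41.0, -47.7]]
103 [[-69.6, 41.1]]
47 [[19.1, -20.8], [22.2, 25.6], [66.7, 25.5], [65.0, -18.5]]
```

```bash
sed -i 's/^C=.*/C=np.array([464.7,-303.6]);u=np.array([.9914,.1305]);v=np.array([-.1305,.9914])/' h.py; python3 -c "
from h import *
go(-70,132)"
```

```text
pos [ 395.8 -314.3  169.4] tray -69.7 -1.6 yaw 7.97 f [ 0.9 -0.3 -1.2] tz [ 1.e-04 -7.e-04 -1.e+00] [-0.5   0.3   1.26  1.93 -0.32  1.14  1.02]
mm [ -0.5   1.5 -37.4] tool [ 0.031 -0.005  0.749]
```

>>> {"api": "step_arm", "payload": {
  "plan": "0.02 0 0.3 0 0 0.07 1;0 0 0.3 0 0 0 1;0 0 0.1 0 0 0 1;0 0 0.06 0 0 0 1;0 0 0 0 0 0 1;0 0 0 0 0 0 1"
}}

```text
time: 9.95
position: [395.8, -312.8, 131.0]
orientation: [0.659, 0.752, -0.0, 0.0]
ft_force: [-0.4, 0.5, -1.5]
opening: 0.273
finger_force: 61.0
```

>>> {"api": "step_arm", "payload": {
  "plan": "0 0 0.01 0 0 0 1;0 0 0.01 0 0 0 1;0 0 0.01 0 0 0 1;0 0 0.01 0 0 0 1;0 0 0 0 0 0 1"
}}

```text
time: 10.45
position: [395.7, -312.5, 128.7]
orientation: [0.659, 0.752, 0.0, -0.0]
ft_force: [-0.5, -0.5, -1.5]
opening: 0.274
finger_force: 61.0
```

>>> {"api": "step_arm", "payload": {
  "plan": "0 0 0.01 0 0 0 1;0 0 0.01 0 0 0 1;0 0 0.01 0 0 0 1;0 0 0.01 0 0 0 1;0 0 0 0 0 0 1"
}}

```text
time: 10.95
position: [395.7, -312.5, 126.7]
orientation: [0.659, 0.752, 0.0, -0.0]
ft_force: [0.3, 0.6, -0.7]
opening: 0.269
finger_force: 61.0
```

>>> {"api": "step_arm", "payload": {
  "plan": "0 0 0.01 0 0 0 1;0 0 0.01 0 0 0 1;0 0 0.01 0 0 0 1;0 0 0 0 0 0 1"
}}

```text
time: 11.35
position: [395.7, -312.5, 125.2]
orientation: [0.659, 0.752, 0.0, -0.0]
ft_force: [-0.0, 0.6, -2.2]
opening: 0.272
finger_force: 61.0
```

>>> {"api": "step_arm", "payload": {
  "plan": "0 0 0.01 0 0 0 1;0 0 0.01 0 0 0 1;0 0 0.01 0 0 0 1;0 0 0.01 0 0 0 1;0 0 0 0 0 0 1"
}}

```text
time: 11.85
position: [395.7, -312.5, 123.2]
orientation: [0.659, 0.752, 0.0, -0.0]
ft_force: [-0.9, -0.5, -2.8]
opening: 0.274
finger_force: 61.0
```

>>> {"api": "step_arm", "payload": {
  "plan": "0 0 0.01 0 0 0 1;0 0 0.01 0 0 0 1;0 0 0.01 0 0 0 1;0 0 0.01 0 0 0 1;0 0 0 0 0 0 1"
}}

```text
time: 12.35
position: [395.7, -312.5, 121.2]
orientation: [0.659, 0.752, -0.0, -0.0]
ft_force: [0.5, -0.1, -1.1]
opening: 0.276
finger_force: 61.0
```

>>> {"api": "step_arm", "payload": {
  "plan": "0 0 0.01 0 0 0 1;0 0 0.01 0 0 0 1;0 0 0.01 0 0 0 1;0 0 0.01 0 0 0 1;0 0 0 0 0 0 1"
}}

```text
time: 12.85
position: [395.8, -312.6, 119.3]
orientation: [0.659, 0.752, 0.0, 0.0]
ft_force: [0.0, 0.7, -0.9]
opening: 0.271
finger_force: 61.0
```

>>> {"api": "step_arm", "payload": {
  "plan": "0 0 0.01 0 0 0 1;0 0 0.01 0 0 0 1;0 0 0 0 0 0 1"
}}

```text
time: 13.15
position: [395.8, -312.7, 118.4]
orientation: [0.659, 0.752, 0.0, 0.0]
ft_force: [-0.8, 0.3, 2.8]
opening: 0.278
finger_force: 61.4
```

>>> {"api": "step_arm", "payload": {
  "plan": "0 0 -0.3 0 0 0 1;0 0 -0.6 0 0 0 1;0 0.3 0 0 0 0 1;0 0.6 0 0 0 0 1;0 0.6 0 0 0 0 1;0 0.5 0 0 0 0 1;0 0.24 0 0 0 0 1;0 0 0 0 0 0 1;0 0 0 0 0 0 1"
}}

```text
time: 14.05
position: [505.5, -298.5, 163.6]
orientation: [0.659, 0.752, -0.0, -0.0]
ft_force: [-0.1, -0.4, -2.0]
opening: 0.274
finger_force: 61.0
```

```bash
python3 -c "
from h import *
go(43,133)"
```

```text
pos [ 505.5 -298.5  163.6] tray 41.1 -0.3 yaw 7.49 f [-0.1 -0.4 -2. ] tz [-7.e-04 -4.e-04 -1.e+00] [-0.37  0.52  1.08  1.72 -0.49  1.2   0.97]
mm [  1.8   0.5 -30.6] tool [0.006 0.038 0.612]
```

>>> {"api": "step_arm", "payload": {
  "plan": "0 0.04 0.2 0 0 0 1;0 0 0.25 0 0 0 1;0 0 0.1 0 0 0 1;0 0 0.05 0 0 0 1;0 0 0.02 0 0 0 1;0 0 0 0 0 0 1;0 0 0 0 0 0 1"
}}

```text
time: 14.75
position: [508.8, -297.7, 132.5]
orientation: [0.659, 0.752, 0.0, 0.0]
ft_force: [0.2, -0.5, -1.5]
opening: 0.274
finger_force: 61.0
```

>>> {"api": "step_arm", "payload": {
  "plan": "0 0 0.01 0 0 0 1;0 0 0.01 0 0 0 1;0 0 0.01 0 0 0 1;0 0 0.01 0 0 0 1;0 0 0 0 0 0 1;0 0 0 0 0 0 1"
}}

```text
time: 15.35
position: [508.9, -297.6, 130.5]
orientation: [0.659, 0.752, 0.0, 0.0]
ft_force: [-0.4, 1.1, 2.1]
opening: 0.275
finger_force: 61.5
```

>>> {"api": "step_arm", "payload": {
  "plan": "0 0 0.008 0 0 0 1;0 -0.05 0 0 0 0 1;0 -0.08 0 0 0 0 1;0 -0.08 0 0 0 0 1;0 -0.08 0 0 0 0 1;0 -0.08 0 0 0 0 1"
}}

```text
time: 15.95
position: [490.3, -300.1, 130.1]
orientation: [0.659, 0.752, 0.0, 0.0]
ft_force: [3.1, -0.4, 3.8]
opening: 0.272
finger_force: 61.8
```

>>> {"api": "step_arm", "payload": {
  "plan": "0 -0.08 0 0 0 0 1;0 -0.08 0 0 0 0 1;0 -0.08 0 0 0 0 1;0 -0.08 0 0 0 0 1;0 -0.08 0 0 0 0 1;0 -0.05 0 0 0 0 1;0 0 0 0 0 0 1"
}}

```text
time: 16.65
position: [467.1, -303.1, 129.7]
orientation: [0.659, 0.752, -0.0, -0.001]
ft_force: [0.5, -1.1, 4.2]
opening: 0.275
finger_force: 61.6
```

>>> {"api": "step_arm", "payload": {
  "plan": "0 -0.06 0.009 0 0 0 1;0 -0.06 0.01 0 0 0 1;0 -0.06 0.01 0 0 0 1;0 -0.06 0.01 0 0 0 1"
}}

```text
time: 17.05
position: [455.9, -304.5, 127.8]
orientation: [0.659, 0.752, 0.0, -0.0]
ft_force: [2.4, 1.0, 4.4]
opening: 0.27
finger_force: 61.7
```

>>> {"api": "step_arm", "payload": {
  "plan": "0 -0.08 0.013 0 0 0 1;0 -0.08 0.013 0 0 0 1;0 -0.08 0.013 0 0 0 1;0 -0.08 0.013 0 0 0 1;0 -0.08 0.013 0 0 0 1;0 -0.08 0.013 0 0 0 1"
}}

```text
time: 17.65
position: [432.1, -307.7, 124.0]
orientation: [0.659, 0.752, 0.0, -0.0]
ft_force: [1.4, -0.2, 3.9]
opening: 0.273
finger_force: 61.7
```

```bash
python3 -c "
from h import *
go(-76.5)"
```

```text
pos [ 432.1 -307.7  124. ] tray -32.9 0.2 yaw 7.56 f [ 1.4 -0.2  3.9] tz [ 0.e+00  1.e-04 -1.e+00] [-0.39  0.44  1.13  1.91 -0.45  1.08  1.05]
mm [-43.2  -5.9   0. ] tool [-0.002 -0.872 -0.   ]
```

>>> {"api": "step_arm", "payload": {
  "plan": "0 -0.08 0.013 0 0 0 1;0 -0.08 0.013 0 0 0 1;0 -0.08 0.013 0 0 0 1;0 -0.08 0.013 0 0 0 1;0 -0.08 0.013 0 0 0 1;0 -0.08 0.013 0 0 0 1"
}}

```text
time: 18.25
position: [408.3, -310.9, 120.0]
orientation: [0.659, 0.752, 0.0, -0.0]
ft_force: [1.6, 0.6, 3.8]
opening: 0.276
finger_force: 61.7
```

>>> {"api": "step_arm", "payload": {
  "plan": "0 -0.08 0.013 0 0 0 1;0 -0.08 0.013 0 0 0 1;0 -0.08 0.013 0 0 0 1;0 -0.08 0.013 0 0 0 1;0 -0.04 0.006 0 0 0 1;0 0 0 0 0 0 1"
}}

```text
time: 18.85
position: [390.2, -313.3, 117.1]
orientation: [0.659, 0.752, -0.0, -0.0]
ft_force: [0.1, -0.2, 4.8]
opening: 0.276
finger_force: 61.7
```

```bash
python3 -c "
from h import *
go(-76.5)"
```

```text
pos [ 390.2 -313.3  117.1] tray -75.1 0.1 yaw 7.54 f [ 0.1 -0.2  4.8] tz [-5.e-04  3.e-04 -1.e+00] [-0.42  0.38  1.18  1.99 -0.4   1.04  1.08]
mm [-1.4 -0.3  0. ] tool [-0.003 -0.028 -0.   ]
```

>>> {"api": "step_arm", "payload": {
  "plan": "0 -0.03 0.004 0 0 0 1;0 0.02 -0.05 0 0 0 1;0 0 -0.4 0 0 0 1;0 0 -0.6 0 0 0 1;0 0.5 0 0 0 0 1;0 0.6 0 0 0 0 1;0 0.6 0 0 0 0 1;0 0.6 0 0 0 0 1;0 0.6 0 0 0 0 1;0 0.4 0 0 0 0 1;0 0 0 0 0 0 1;0 0 0 0 0 0 1"
}}

```text
time: 20.05
position: [552.9, -291.6, 168.6]
orientation: [0.659, 0.752, -0.001, -0.001]
ft_force: [-1.7, -1.0, -1.5]
opening: 0.271
finger_force: 61.0
```

Run:
```python
from h import *
go(90,133)
s=bot.state();im=get_image("wrist")[:,:,::-1].copy();cv2.imwrite("pics/w4.png",im)
H,S,V=cv2.split(cv2.cvtColor(im,cv2.COLOR_BGR2HSV))
for c,a,r in blobs((H>15)&(H<35)&(S>110),300):
    p=wray(np.r_[[c],cv2.boxPoints(r)],47,s)[:,:2]-C;print(a,(p@u).round(1),(p@v).round(1))
```

```text
pos [ 552.9 -291.6  168.6] tray 89.0 0.3 yaw 7.55 f [-1.7 -1.  -1.5] tz [-0.0026 -0.     -1.    ] [-0.33  0.59  1.04  1.61 -0.53  1.25  0.94]
mm [  1.1  -0.2 -35.6] tool [-0.007  0.02   0.713]
1689 [-76.2 -89.4 -63.1 -63.5 -91. ] [30.5 46.1 50.7 13.9  8.8]
1234 [68.2 59.9 79.5 79.1 58.6] [28.7 45.  45.1  8.6  8.6]
1490 [115.6 104.8 105.5 126.1 126.5] [28.   9.2 46.5 45.7  8.4]
1452 [-76.5 -88.8 -63.7 -63.9 -90.3] [-13.4   2.6   7.4 -30.9 -36.2]
1338 [116.2 104.9 125.6 127.5 105.8] [-16.4   2.5   2.6 -38.1 -38.2]
869 [65.6 59.1 74.6 74.  57.7] [-16.7   0.8   0.9 -38.3 -38.3]
```

View pics/w4.png

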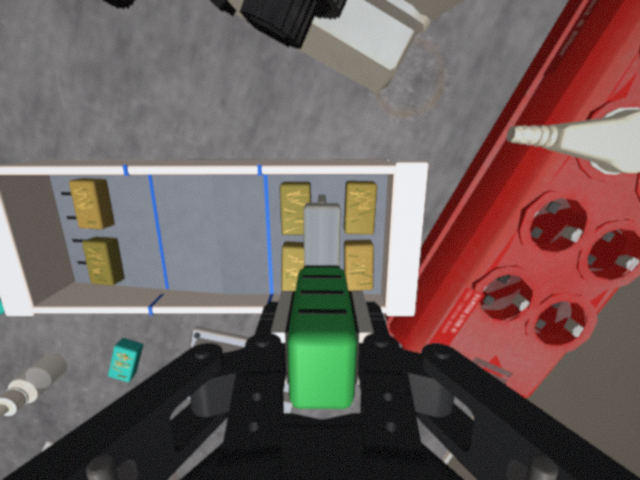

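>>> {"api": "step_arm", "payload": {
  "plan": "0 0.03 0.2 0 0 0 1;0 0 0.3 0 0 0 1;0 0 0.12 0 0 0 1;0 0 0.06 0 0 0 1;0 0 0.03 0 0 0 1;0 0 0 0 0 0 1;0 0 0 0 0 0 1"
}}

```text
time: 20.8
position: [555.5, -291.5, 134.4]
orientation: [0.659, 0.752, 0.0, 0.0]
ft_force: [-0.4, -0.3, -2.0]
opening: 0.275
finger_force: 60.9
```

>>> {"api": "step_arm", "payload": {
  "plan": "0 0 0.03 0 0 0 1;0 0 0.02 0 0 0 1;0 0 0.01 0 0 0 1;0 0 0.01 0 0 0 1;0 0 0 0 0 0 1;0 0 0 0 0 0 1"
}}

```text
time: 21.4
position: [555.4, -291.4, 130.7]
orientation: [0.659, 0.752, 0.0, 0.0]
ft_force: [-0.4, 1.0, 2.7]
opening: 0.274
finger_force: 61.4
```

>>> {"api": "step_arm", "payload": {
  "plan": "0 -0.02 0.006 0 0 0 1;0 -0.06 0 0 0 0 1;0 -0.08 0 0 0 0 1;0 -0.08 0 0 0 0 1;0 -0.08 0 0 0 0 1;0 -0.08 0 0 0 0 1"
}}

```text
time: 22.0
position: [535.3, -294.1, 130.4]
orientation: [0.659, 0.752, 0.0, 0.0]
ft_force: [2.5, -0.1, 4.3]
opening: 0.272
finger_force: 61.6
```

>>> {"api": "step_arm", "payload": {
  "plan": "0 -0.08 0 0 0 0 1;0 -0.08 0 0 0 0 1;0 -0.08 0 0 0 0 1;0 -0.08 0 0 0 0 1;0 -0.08 0 0 0 0 1;0 -0.08 0 0 0 0 1"
}}

```text
time: 22.6
position: [511.5, -297.2, 130.2]
orientation: [0.659, 0.752, 0.0, 0.0]
ft_force: [3.5, 1.0, 4.4]
opening: 0.278
finger_force: 61.7
```

```bash
python3 -c "
from h import *
go(13.5)"
```

```text
pos [ 511.5 -297.2  130.2] tray 47.2 0.3 yaw 7.57 f [3.5 1.  4.4] tz [ 2.e-04  1.e-04 -1.e+00] [-0.34  0.56  1.04  1.74 -0.53  1.15  0.99]
mm [-33.4  -4.7   0. ] tool [-0.005 -0.674 -0.   ]
```

>>> {"api": "step_arm", "payload": {
  "plan": "0 -0.08 0 0 0 0 1;0 -0.08 0 0 0 0 1;0 -0.08 0 0 0 0 1;0 -0.08 0 0 0 0 1;0 -0.08 0 0 0 0 1;0 -0.08 0 0 0 0 1;0 -0.08 0 0 0 0 1;0 -0.08 0 0 0 0 1;0 -0.02 0 0 0 0 1;0 0 0 0 0 0 1"
}}

```text
time: 23.6
position: [478.6, -301.6, 130.2]
orientation: [0.659, 0.752, -0.0, -0.0]
ft_force: [2.3, -0.2, 3.7]
opening: 0.27
finger_force: 61.7
```

>>> {"api": "step_arm", "payload": {
  "plan": "0 0.02 -0.05 0 0 0 1;0 0 -0.4 0 0 0 1;0 0 -0.5 0 0 0 1;0 0 -0.5 0 0 0 1;0 0 -0.05 0 0 0 1;0 0 0 0 0 0 1"
}}

```text
time: 24.2
position: [479.6, -301.1, 204.7]
orientation: [0.659, 0.752, -0.0, -0.001]
ft_force: [0.5, -0.2, -2.8]
opening: 0.27
finger_force: 61.2
```

Run:
```python
from h import *
go(14,204)
s=bot.state();im=get_image("wrist")[:,:,::-1].copy();cv2.imwrite("pics/w5.png",im)
H,S,V=cv2.split(cv2.cvtColor(im,cv2.COLOR_BGR2HSV))
for c,a,r in blobs((H>15)&(H<35)&(S>110),300):
    p=wray(np.r_[[c],cv2.boxPoints(r)],44,s)[:,:2]-C;print(a,(p@u).round(1),(p@v).round(1))
d=np.array([496.3,-439.4,204])-s["position"];print(d,conv(d,yaw(s)).round(3), 85.66-np.degrees(yaw(s)))
```

```text
pos [ 479.6 -301.1  204.7] tray 15.1 0.5 yaw 7.57 f [ 0.5 -0.2 -2.8] tz [-1.e-03  5.e-04 -1.e+00] [-0.43  0.43  1.16  1.73 -0.41  1.26  0.96]
mm [-1.  -0.7 -0.7] tool [-0.011 -0.022  0.013]
1164 [-84.7 -96.  -73.1 -73.3 -97.1] [29.4 46.  48.1 11.6  9.3]
898 [ -2.4 -11.    9.2   9.1 -12. ] [29.8 44.5 44.5  8.7  8.6]
1251 [115.1 103.  103.7 126.9 127.2] [27.3  9.1 47.  44.3  6.2]
1007 [-85.  -95.9 -73.4 -74.1 -97.5] [-15.4   1.8   3.6 -33.8 -35.7]
1129 [115.6 104.4 103.5 126.6 128.5] [-17.6 -37.2   2.5   0.7 -39.1]
495 [ -7.  -11.4  -1.2  -1.7 -12.3] [-19.   -0.1  -0.1 -37.8 -37.8]
[  16.69789394 -138.29526135   -0.66292745] [-2.786 -0.033  0.013] 78.08660028912647
```

View pics/w5.png

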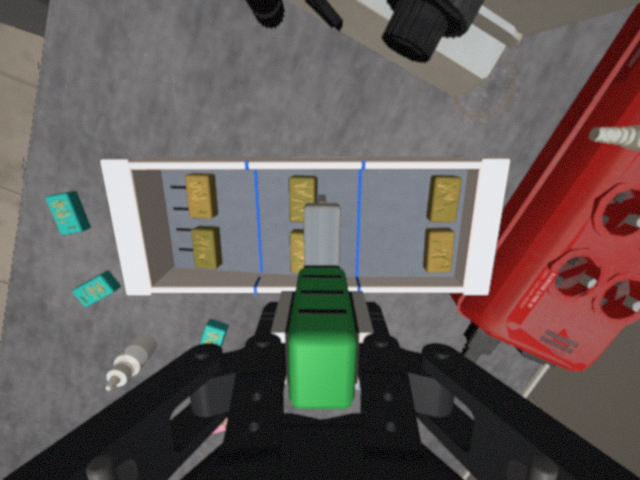

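The pairs now lie at tray x of about -88, -1 and +115, all flat. I carry the rake back.

>>> {"api": "step_arm", "payload": {
  "plan": "-0.3 0 0 0 0 0 1;-0.5 0 0 0 0 0 1;-0.6 -0.01 0 0 0 0 1;-0.6 -0.01 0 0 0 0 1;-0.5 -0.01 0 0 0 0 1;-0.29 0 0 0 0 0 1"
}}

```text
time: 24.85
position: [495.4, -441.5, 202.8]
orientation: [0.66, 0.751, -0.001, -0.002]
ft_force: [-0.0, 0.4, -1.3]
opening: 0.277
finger_force: 61.0
```

>>> {"api": "step_arm", "payload": {
  "plan": "0 0 0 0 0 -0.89 1;0 0 0 0 0 -0.98 1;0 0 0 0 0 -0.98 1;0 0 0 0 0 -0.98 1;0 0 0 0 0 -0.98 1;0 0 0 0 0 -0.98 1;0 0 0 0 0 -0.98 1;0 0 0 0 0 -0.98 1;0 0 0 0 0 -0.98 1;0 0 0 0 0 -0.98 1;0 0 0 0 0 -0.98 1;0 0 0 0 0 -0.98 1;0 0 0 0 0 -0.98 1;0 0 0 0 0 -0.98 1;0 0 0 0 0 0 1;0 0 0 0 0 0 1;0 0 0 0 0 0 1"
}}

```text
time: 26.55
position: [496.6, -439.6, 204.4]
orientation: [0.039, 0.999, 0.0, -0.001]
ft_force: [0.3, -0.7, -2.0]
opening: 0.274
finger_force: 61.0
```

Run:
```python
from h import *
s=bot.state();d=np.array([496.3,-439.4,150])-s["position"];print(s["position"],conv(d,yaw(s)).round(3), 85.66-np.degrees(yaw(s)),s["qpos"].round(2),R.from_quat(s["orientation"]).as_matrix()[:,2].round(4))
```

```text
[ 496.60622851 -439.64855398  204.38864669] [0.006 0.004 1.088] 0.13591166147448064 [ 0.14  0.53  0.74  1.45 -0.36  1.3   2.4 ] [-1.1e-03  8.0e-04 -1.0e+00]
```

>>> {"api": "step_arm", "payload": {
  "plan": "0.006 0.004 0.3 0 0 -0.02 1;0 0 0.5 0 0 0 1;0 0 0.3 0 0 0 1;0 0 0.1 0 0 0 1;0 0 0 0 0 0 1;0 0 0 0 0 0 1;0 0 0 0 0 0 1"
}}

```text
time: 27.25
position: [496.9, -440.1, 146.3]
orientation: [0.037, 0.999, -0.0, 0.001]
ft_force: [-0.2, 0.4, -0.8]
opening: 0.273
finger_force: 61.0
```

Run:
```python
from h import *
s=bot.state();d=np.array([496.3,-439.4,112])-s["position"];print(s["position"],conv(d,yaw(s)).round(3), 85.66-np.degrees(yaw(s)),R.from_quat(s["orientation"]).as_matrix()[:,2].round(4))
```

```text
[ 496.92226681 -440.08633841  146.25323419] [0.013 0.013 0.685] -0.10721372308518085 [ 1.3e-03 -9.0e-04 -1.0e+00]
```

Slot half-clearance is about 3 mm. I correct by 0.7 mm and lower in stages.

>>> {"api": "step_arm", "payload": {
  "plan": "0.013 0.013 0.1 0 0 0.02 1;0 0 0.1 0 0 0 1;0 0 0.1 0 0 0 1;0 0 0.1 0 0 0 1;0 0 0.1 0 0 0 1;0 0 0.08 0 0 0 1;0 0 0 0 0 0 1"
}}

```text
time: 27.95
position: [495.7, -438.7, 115.4]
orientation: [0.038, 0.999, 0.0, -0.0]
ft_force: [-0.2, -0.6, -1.2]
opening: 0.276
finger_force: 61.0
```

>>> {"api": "step_arm", "payload": {
  "plan": "-0.013 -0.013 0.04 0 0 0 1;0 0 0.04 0 0 0 1;0 0 0.02 0 0 0 1;0 0 0 0 0 0 1;0 0 0 0 0 0 1"
}}

```text
time: 28.45
position: [496.6, -439.6, 111.3]
orientation: [0.038, 0.999, 0.0, 0.0]
ft_force: [0.1, 0.1, -1.6]
opening: 0.274
finger_force: 61.0
```

>>> {"api": "step_arm", "payload": {
  "plan": "0 0 0.02 0 0 0 1;0 0 0.015 0 0 0 1;0 0 0.01 0 0 0 1;0 0 0 0 0 0 1;0 0 0 0 0 0 1"
}}

```text
time: 28.95
position: [496.6, -439.6, 109.1]
orientation: [0.038, 0.999, 0.0, 0.0]
ft_force: [-0.3, 0.7, 0.0]
opening: 0.273
finger_force: 61.3
```

>>> {"api": "step_arm", "payload": {
  "plan": "0 0 0.005 0 0 0 1;0 0 0 0 0 0 1;0 0 0 0 0 0 0.3;0 0 0 0 0 0 0;0 0 0 0 0 0 -0.4;0 0 0 0 0 0 -0.8;0 0 0 0 0 0 -1;0 0 0 0 0 0 -1;0 0 0 0 0 0 -1;0 0 -0.1 0 0 0 -1;0 0 -0.4 0 0 0 -1;0 0 -0.8 0 0 0 -1;0 0 -1 0 0 0 -1;0 0 -0.7 0 0 0 -1;0 0 0 0 0 0 -1;0 0 0 0 0 0 -1"
}}

```text
time: 30.55
position: [496.7, -439.9, 259.5]
orientation: [0.038, 0.999, -0.0, 0.001]
ft_force: [0.4, 0.3, -1.1]
opening: 0.999
finger_force: 0.0
```

Run:
```python
from h import *
s=bot.state();print(s["position"]);a=get_image("wrist")[:,:,::-1];b=get_image("scene")[:,:,::-1]
cv2.imwrite("pics/fin.png",np.hstack([cv2.resize(a,(400,300)),cv2.resize(b[190:420,220:500],(400,300))]))
```

```text
[ 496.68645247 -439.86037322  259.51390382]
```

View pics/fin.png

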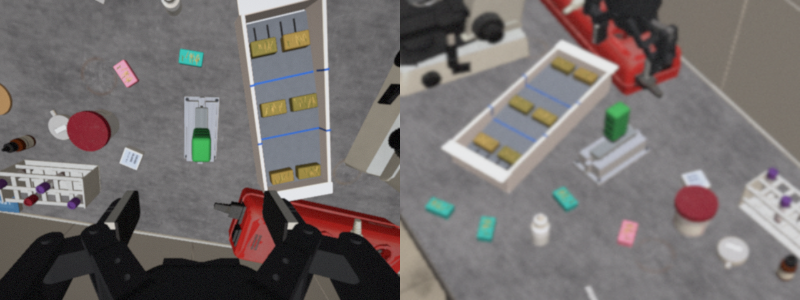

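The rake stands upright in its rest, the pairs sit one in each third and lie flat, and the things around are where they were. I hand the job in.

```bash
python3 -c "
from workcell import bot
print(bot.job_done())"
```

```text
the job is handed in; nothing more can be done
None
```

I handed the job in at about 31 s: the pairs lie flat at tray x of about -88, -1 and +115 mm, the tips bore about 4 to 6.5 N at every reading I took, and the rake stands upright in its rest again with nothing else disturbed.

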